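Tip the dry bottle caps off the tray into the orange tub

TASK

The two blue bottle caps on the steel tray are dry: lift the tray by its black handle, carry it over to the orange tub (not the grey one) and tip it so that both caps slide off its open end into the orange tub. Then set the empty tray back down flat on the bench and let go of it. Do not push the orange tub about or tip it over.

Things in the scene. Friction and masses are not known exactly. Their poses are not given: they have to be found in the camera images.
- tray_handle (a point): centre of the black handle bar (12 mm along x, 18 high, 136 along y; grip across the 12) over the middle of a loose steel tray, 81 mm above its underside. Axes are the tray's, z up. Tray 170 mm (x) by 136 (y), 350 g, floor 4 mm, walls 24 high on both sides and the +x end; the -x end is open: its edge lies 85 mm to -x and 77 below this point. Thin uprights join bar and sides, 128 mm apart.
- orange_tub: open-topped orange plastic tub that stands loose on the bench (600 g), 200 mm long (its x), 170 mm wide (its y), 100 mm high, walls and floor 4 mm; origin at the centre of its underside, z up. A grey tub of the same shape stands nearby and is not wanted.
- cap_a_center (a point): blue plastic screw cap of a reagent bottle, a ribbed disc 46 mm across and 28 mm high, 22 g; this point is its centre, half-way up (14 mm above its underside). It starts lying flat on the tray's slippery floor: stays put up to about 10 degrees of tilt, slides off at 25 or more (45 is sure).
- cap_b_center (a point): blue plastic screw cap of a reagent bottle, a ribbed disc 46 mm across and 28 mm high, 22 g; this point is its centre, half-way up (14 mm above its underside). It starts lying flat on the tray's slippery floor: stays put up to about 10 degrees of tilt, slides off at 25 or more (45 is sure).
Mind the look-alikes: they are no part of the job. Leave any green or purple look-alike of the part that bears tray_handle alone. Leave any pink look-alike of the part that bears cap_b_center alone.

How it is judged (in metres and radians):
On the way, in this order (a step that is already met when the one before it is completed fails the run):
1. the tray is lifted at least 40 mm off the bench with both caps lying on it (height (world z) of tray_handle above 0.121 m and x of cap_a_center in the frame of tray_handle between -0.09 and 0.085 m and y of cap_a_center in the frame of tray_handle between -0.068 and 0.068 m and z of cap_a_center in the frame of tray_handle between -0.085 and -0.03 m and x of cap_b_center in the frame of tray_handle between -0.09 and 0.085 m and y of cap_b_center in the frame of tray_handle between -0.068 and 0.068 m and z of cap_b_center in the frame of tray_handle between -0.085 and -0.03 m), for 0.2 s.
2. the tray is tilted by more than 12 degrees, its handle within 150 mm (seen from above) of the orange tub's centre (angle between tray_handle's own z axis and vertical above 0.21 rad and horizontal distance between tray_handle and orange_tub below 0.15 m and height (world z) of tray_handle above 0.121 m), for 0.2 s.
At the end, for the whole second after the job is handed in: Both caps lie inside the orange tub (centres within its walls and below 95 mm over its underside), the tub stands upright and at rest (within 10 degrees), and the tray stands flat on the bench: handle bar within 10 mm of its standing height of 81 mm, tray upright within 10 degrees (x of cap_a_center in the frame of orange_tub between -0.1 and 0.1 m and y of cap_a_center in the frame of orange_tub between -0.085 and 0.085 m and z of cap_a_center in the frame of orange_tub between 0 and 0.095 m and x of cap_b_center in the frame of orange_tub between -0.1 and 0.1 m and y of cap_b_center in the frame of orange_tub between -0.085 and 0.085 m and z of cap_b_center in the frame of orange_tub between 0 and 0.095 m and height (world z) of tray_handle between 0.071 and 0.091 m and angle between each of tray_handle, orange_tub's own z axis and vertical below 0.17 rad and linear speed of orange_tub below 0.02 m/s); the robot touches nothing.
It fails at once if the orange tub is pushed more than 50 mm from its place or tipped by more than 30 degrees (distance of orange_tub from where it was at the start of the episode above 0.05 m or angle between orange_tub's own z axis and vertical above 0.52 rad).
It also fails if it takes over 64 s, if anything falls off the work surface, if the arm or the gripper's body presses on something with over 40 N, if the wrist force passes 120 N, or if a joint passes its speed limit or range.

ROBOT

A 6-joint arm with a two-finger parallel gripper is mounted at the origin on the work surface. World frame = base frame: x ahead of the robot, y to its left, z up, the work surface at z = 0. Lengths are in m, angles in degrees, forces in N, time in s.
With the tool pointing down it reaches from about 0.35 to 0.775 m from the base axis. Payload 7.3 kg.
Tool frame: the origin (TCP) lies at the very end of the fingers, on their centre line; the grasp point (between the pads) lies bot.tcp_to_grasp behind it (bot.tcp_to_grasp is the distance from the TCP to the grasp point, in m); z points along the fingers, y is the line along which they close (so a half turn about z gives the same grasp; the last joint's range is limited). The gripper opens to 92 mm and grips with 3 to 60 N. Pads are 19 mm wide; open, the fingers measure 130 mm over their backs; the gripper's body (75 mm by 190 mm) begins 47 mm behind the grasp point.
Start: joints at [-83.48, 19.595, 87.324, -0, 73.075, -8.365], TCP at [0.135, -0.507, 0.227] pointing down, gripper open.
Joint ranges: [-145.02, 145.02], [-44.19, 115.74], [2.07, 154.8], [-57.11, 237.11], [16.16, 152.29], [-177.93, 177.93]. Speed limits (degrees/s): [147.25, 147.25, 180, 180, 180, 180].

INTERFACE

Orientations are given as a 3x3 rotation matrix whose columns are the frame's x, y, z axes.
In Python, from rig import bot gives the robot as it stands. The module is installed in compiled form; this text tells all that it offers. Calls block until the motion is done:
- bot.move_pose(position, orientation): joint-space move of the TCP to a pose.
- bot.movel(position, vel=0.15, rot=None): straight line of the TCP; rot=None keeps the orientation; vel is the mean speed in m/s.
- bot.goto_joints(angles): joint-space move.
- bot.gripper_to(opening, newtons=None): finger opening in m; newtons is the grip in N (None keeps the last); returns when the fingers have stopped.
- bot.pause(seconds).
- bot.solve_ik(position, orientation): joint angles nearest the present ones, or None.
- bot.state(): the state.
- bot.get_image(name): name is "scene" or "top" or "wrist"; returns a dict with "pixels" (384x512x3 uint8, red, green, blue), "z_map" (384x512 float32, m along the optical axis (not along the pixel's ray), 0 where there is no reading), "intrinsics" (3x3 intrinsics, pixels), "pose" (4x4, takes a point from camera to world coordinates); the wrist camera has in their place "mount" (4x4, takes a point from camera to tool coordinates, whose origin is the TCP and whose axes are the flange's). Camera axes: x right, y down, z forward; pixel columns grow to the right and rows downward; lengths in m; the calibration is good to about 2 mm. A picture is of the moment at which its call begins: read the wrist's pose just before it.
A pose or a line that the arm cannot do raises bot.IKError and nothing moves.
- bot.hand_in(): hands the job in; it is judged then, once.
Trained networks look in a picture, given as the dict that the camera call returned (one of the last four; its "shot" number tells which), for a name from the list of things; names that differ only in an ending like _2 or _b are one class to them, and where a whole thing is asked for, a point or a joint stands for the part that bears it (a point fixed in the world has none). Each returns a list of dicts, best first, with "confidence" (0 to 1); they miss things now and then, are a little off and sometimes report something else, mostly with a low value. They report only what shows in the picture. A call takes as long as a camera call. They do not tell look-alikes from the thing itself.
- bot.recognise(picture, name): "at" ([x, y, z] in m, in the coordinates of the camera as it stood for that picture, good to about 4 mm: the middle of the surface that is visible of it).
- bot.trace(picture, name): "pixels" (384x512 bool, what is visible of it).
The state is a dict: "time": time; "q": joint angles; "joint_velocities": joint speeds; "effort": joint torques, N m; "tcp_pos": TCP position; "tool_rot": TCP orientation; "force": force on the tool from outside, world axes, zero at the start; "moment": the same for the moment, N m; "opening": finger opening in m; "grasp_force": force on a finger pad.
Only numpy, scipy, OpenCV 4.12 (cv2) and the standard library are available. Lean on these libraries where they do the work, as an engineer would, in place of code of your own. Each camera call takes 0.05 s, during which the arm holds its last target. There are 200 camera calls.

## Working session

There is one attempt and no reset: what is moved stays moved. The work goes in short steps, each a Python script; the robot and the scene stay as the last script left them, time stands still between calls to the robot, and variables do not carry over. Pictures are saved under pics/ and viewed, at most 10 in all, crops included, and the job is handed in when it is done.

```bash
mkdir -p pics; cat > h.py <<'E'
import numpy as np,cv2
from rig import bot
def world(im,P=None):
    K=im["intrinsics"];z=im["z_map"];P=im["pose"] if P is None else P
    v,u=np.mgrid[:384,:512]
    c=np.stack([(u-K[0,2])/K[0,0]*z,(v-K[1,2])/K[1,1]*z,z],-1)
    return c@P[:3,:3].T+P[:3,3]
def save(im,n,crop=None,f=1):
    p=im["pixels"][:,:,::-1]
    if crop: p=p[crop[1]:crop[3],crop[0]:crop[2]]
    cv2.imwrite(f"pics/{n}.png",cv2.resize(p,None,fx=f,fy=f,interpolation=cv2.INTER_CUBIC))
E
python3 - <<'E'
from h import *
a=bot.get_image("top");b=bot.get_image("scene")
cv2.imwrite("pics/a.png",cv2.resize(np.vstack([a["pixels"],b["pixels"]])[:,:,::-1],(400,600)) if 0 else np.hstack([cv2.resize(x["pixels"],(400,300)) for x in(a,b)])[:,:,::-1])
save(a,"top",f=1.5)
for im in(a,b):
  for n in("tray_handle","orange_tub","cap_a_center"):
    for r in bot.recognise(im,n):
      p=np.array(r["at"]);K=im["intrinsics"];print(n,round(r["confidence"],2),(im["pose"]@[*p,1])[:3].round(3),(K@p/p[2])[:2].round())
print(bot.tcp_to_grasp,bot.state()["time"])
E
```

```text
tray_handle 0.84 [0.468 0.282 0.001] [174. 199.]
tray_handle 0.78 [0.413 0.495 0.003] [ 95. 219.]
tray_handle 0.7 [0.238 0.264 0.004] [178. 285.]
orange_tub 0.76 [ 0.485 -0.318  0.012] [395. 189.]
orange_tub 0.45 [0.453 0.311 0.033] [160. 202.]
cap_a_center 0.48 [0.459 0.25  0.03 ] [183. 200.]
tray_handle 0.87 [0.41  0.499 0.005] [395. 324.]
tray_handle 0.8 [ 0.482  0.29  -0.   ] [301. 277.]
tray_handle 0.55 [0.244 0.273 0.004] [365. 221.]
orange_tub 0.84 [ 0.47  -0.321  0.053] [164. 128.]
cap_a_center 0.74 [0.477 0.253 0.032] [292. 257.]
cap_a_center 0.64 [ 0.475 -0.324  0.05 ] [162. 129.]
0.0188 0.4
```

View pics/top.png

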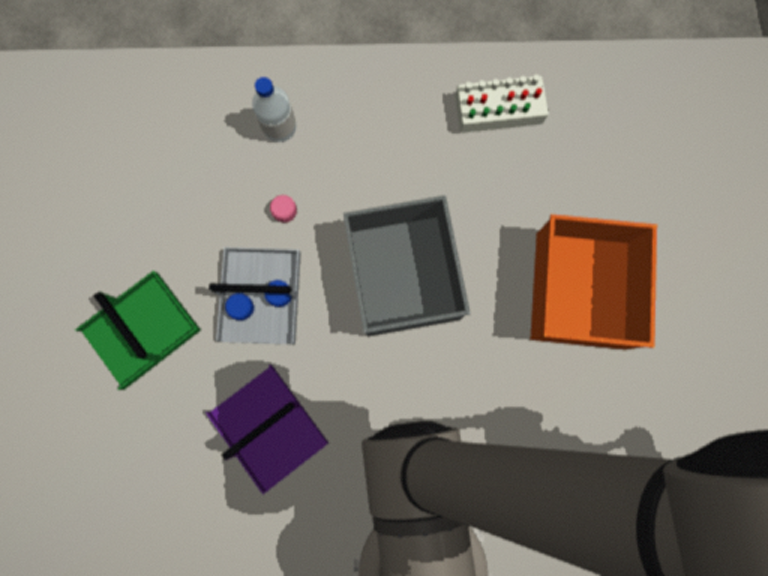

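View pics/a.png

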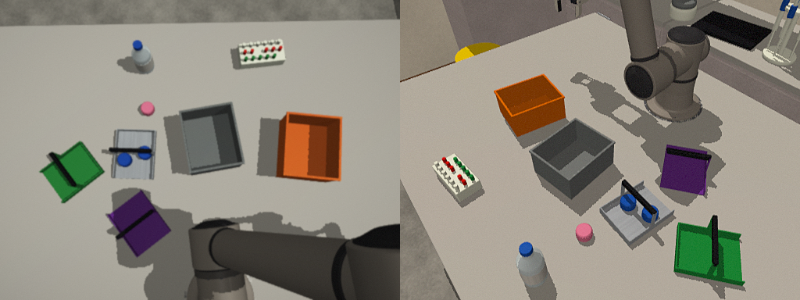

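The steel tray with two blue caps is at (256,296) in the 1.5x top picture, with its bar roughly along world y. Green (140,330) and purple (267,428) are look-alike trays, the pink cap is at (283,208), the grey tub at (405,265) and the orange tub at (597,282). The steel tray and the orange tub match the task by colour. I'll confirm them in a crop and measure from the point clouds.

```bash
python3 - <<'E'
from h import *
a=bot.get_image("top");b=bot.get_image("scene")
A=cv2.resize(a["pixels"][155:240,130:210],(400,425),interpolation=2);B=cv2.resize(b["pixels"][220:320,250:350],(400,425),interpolation=2)
cv2.imwrite("pics/crop.png",np.hstack([A,B])[:,:,::-1])
for n,im in(("top",a),("scene",b)):
  W=world(im);p=im["pixels"].astype(int);Z=W[...,2];x,y=W[...,0],W[...,1]
  box=(x>.33)&(x<.6)&(y>.17)&(y<.38)
  dark=(p.max(2)<60)
  m=box&(Z>.065)&(Z<.11);P=W[m]
  print(n,"bar",m.sum(),P.mean(0).round(4) if m.any() else"",np.percentile(P,[1,99],axis=0).round(3).tolist())
  (c,s,ang)=cv2.minAreaRect(P[:,:2].astype(np.float32));print(c,s,ang)
  # walls & ends
  m=box&(Z>.016)&(Z<.032)&(p[...,2]-p[...,0]<40);P=W[m]
  r=cv2.minAreaRect(P[:,:2].astype(np.float32));print("walls",r)
  for xx in np.arange(.36,.57,.01):
    k=box&(abs(x-xx)<.004)&(abs(y-.285)<.045)&(Z<.06);print(round(xx,2),np.median(Z[k]).round(3),np.percentile(Z[k],95).round(3),end="; ")
  print()
  blue=box&(p[...,2]>p[...,0]+60)&(Z>.024)
  k,l,st,cc=cv2.connectedComponentsWithStats(blue.astype(np.uint8))
  for i in range(1,k):
    if st[i,4]>15: 
      P=W[l==i];P=P[P[:,2]>P[:,2].max()-.006];print("cap",st[i,4],((P.min(0)+P.max(0))/2).round(3))
  o=(p[...,0]>p[...,2]+80)&(p[...,0]>p[...,1]+40)&(Z>.09)&(Z<.11)&(y<-.15)
  P=W[o];print("tub",o.sum(),cv2.minAreaRect(P[:,:2].astype(np.float32)),np.percentile(P[:,2],[5,50,95]))
  g=(Z>.092)&(Z<.108)&(x>.3)&(x<.75)&(y<.18)&(y>-.15);P=W[g];print("grey",cv2.minAreaRect(P[:,:2].astype(np.float32)))
E
```

```text
top bar 317 [0.4703 0.2798 0.0892] [[0.463, 0.215, 0.07], [0.478, 0.349, 0.095]]
(0.4715158939361572, 0.28200313448905945) (0.13623926043510437, 0.01254925038665533) 87.31336212158203
walls ((0.4447166919708252, 0.2838139235973358), (0.13794922828674316, 0.22518028318881989), 87.29637145996094)
0.36 0.001 0.004; 0.37 0.001 0.005; 0.38 0.002 0.004; 0.39 0.005 0.008; 0.4 0.006 0.008; 0.41 0.005 0.008; 0.42 0.005 0.008; 0.43 0.007 0.034; 0.44 0.008 0.036; 0.45 0.017 0.035; 0.46 0.032 0.035; 0.47 0.031 0.036; 0.48 0.007 0.009; 0.49 0.033 0.036; 0.5 0.006 0.009; 0.51 0.006 0.009; 0.52 0.005 0.008; 0.53 0.006 0.009; 0.54 0.006 0.008; 0.55 0.007 0.025; 0.56 0.024 0.028; 
cap 34 [0.474 0.23  0.091]
cap 237 [0.45  0.315 0.035]
cap 99 [0.461 0.247 0.036]
tub 1083 ((0.47503089904785156, -0.29781606793403625), (0.178089901804924, 0.20670032501220703), 83.26463317871094) [0.09667971 0.10184571 0.10468199]
grey ((0.5081321597099304, 0.021896131336688995), (0.20699664950370789, 0.1761724352836609), 9.43136215209961)
scene bar 509 [0.4734 0.2885 0.0856] [[0.464, 0.216, 0.068], [0.48, 0.351, 0.093]]

[... 233 characters left out ...]
0.37 0.0 0.003; 0.38 0.001 0.003; 0.39 0.004 0.006; 0.4 0.004 0.006; 0.41 0.004 0.006; 0.42 0.005 0.006; 0.43 0.032 0.034; 0.44 0.004 0.006; 0.45 0.005 0.014; 0.46 0.031 0.033; 0.47 0.019 0.033; 0.48 0.006 0.034; 0.49 0.006 0.033; 0.5 0.004 0.013; 0.51 0.004 0.007; 0.52 0.004 0.007; 0.53 0.004 0.006; 0.54 0.004 0.006; 0.55 0.021 0.026; 0.56 0.001 0.023; 
cap 273 [0.475 0.249 0.034]
cap 40 [0.468 0.339 0.09 ]
cap 113 [0.479 0.346 0.063]
tub 780 ((0.4752267599105835, -0.29598259925842285), (0.1814444363117218, 0.20793937146663666), 84.19088745117188) [0.09084274 0.09885681 0.10223917]
grey ((0.5065052509307861, 0.022147439420223236), (0.2101573944091797, 0.1789579689502716), 9.414463996887207)
```

View pics/crop.png

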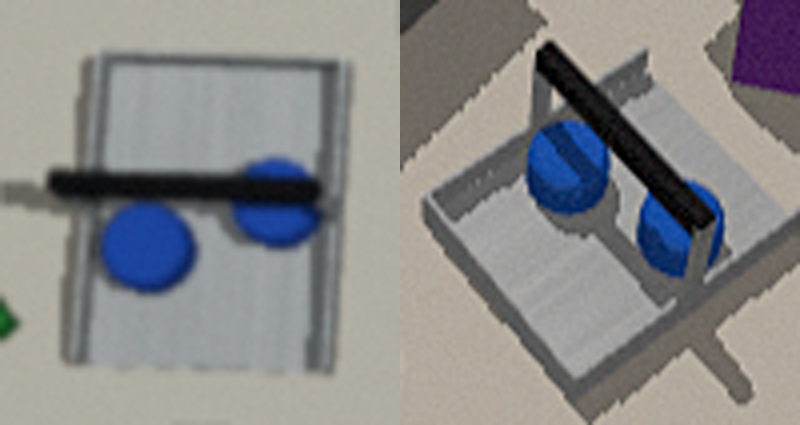

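The crop shows two blue caps on the steel tray. The wall is at the far end (world +x) and the open end is at world x≈0.386, so the tray axes match the world axes with a yaw of about -2.6°. The plan is to grip the bar, carry the tray over, and pivot about the open edge above the orange tub.

```bash
cat >> h.py <<'E'
from scipy.spatial.transform import Rotation as Ro
H=np.array([.4713,.2825,.081]); YAW=-2.6; TUB=np.array([.475,-.297,0])
SG=1
def rot(tilt=0,yaw=YAW):  # tool orientation: tray rotated by -tilt about its y
    T=(Ro.from_euler('z',yaw,degrees=True)*Ro.from_euler('y',-tilt,degrees=True)).as_matrix()
    y=SG*T[:,0]; z=-T[:,2]; return np.stack([np.cross(y,z),y,z],1),T
def tcp(h,tilt=0): # TCP for handle centre h
    R,T=rot(tilt); return np.array(h)-T[:,2]*bot.tcp_to_grasp, R
EDGE=TUB+[.035,0,.128]
def pivot(tilt,edge=None):
    e=EDGE if edge is None else edge
    return tcp(e-rot(tilt)[1]@np.array([-.085,0,-.077]),tilt)
E
python3 - <<'E'
import h;from h import *
for s in(1,-1):
  h.SG=s
  for nm,(p,R) in [("grasp",tcp(H)),("lift",tcp(H+[0,0,.17]))]+[(t,pivot(t)) for t in(0,15,30,45,55)]:
    q=bot.solve_ik(p,R);print(s,nm,p.round(3),None if q is None else np.round(q))
E
```

```text
1 grasp [0.471 0.282 0.062] [23. 33. 95. -0. 52. 26.]
1 lift [0.471 0.282 0.232] [23. 22. 83. -0. 75. 26.]
1 0 [ 0.595 -0.301  0.186] [-33.  36.  66.  -0.  78. -31.]
1 15 [ 0.577 -0.3    0.206] [-39.  26.  82.  10.  60. -40.]
1 30 [ 0.554 -0.299  0.221] [-45.  19.  97.  29.  45. -60.]
1 45 [ 0.529 -0.298  0.229] [-54.  15. 111.  60.  40. -95.]
1 55 [ 0.511 -0.297  0.231] [ -60.   15.  119.   81.   44. -120.]
-1 grasp [0.471 0.282 0.062] [  23.   33.   95.   -0.   52. -154.]
-1 lift [0.471 0.282 0.232] [  23.   22.   83.   -0.   75. -154.]
-1 0 [ 0.595 -0.301  0.186] [-33.  36.  66.  -0.  78. 149.]
-1 15 [ 0.577 -0.3    0.206] [-39.  26.  82.  10.  60. 140.]
-1 30 [ 0.554 -0.299  0.221] [-45.  19.  97.  29.  45. 120.]
-1 45 [ 0.529 -0.298  0.229] [-54.  15. 111.  60.  40.  85.]
-1 55 [ 0.511 -0.297  0.231] [-60.  15. 119.  81.  44.  60.]
```

```bash
python3 - <<'E'
from h import *
bot.gripper_to(.09)
p,R=tcp(H+[0,0,.13]);bot.move_pose(p,R)
bot.movel(tcp(H)[0],.12)
bot.gripper_to(.0,50);s=bot.state();print(s["opening"],s["grasp_force"],s["time"],s["force"].round(1) if hasattr(s["force"],"round") else s["force"])
p=tcp(H+[0,0,.06])[0];bot.movel(p,.08)
s=bot.state();print(s["opening"],s["grasp_force"],s["time"],s["force"],s["moment"])
im=bot.get_image("scene");save(im,"lift",(200,150,430,350),3)
E
```

```text
0.011859340873694429 50.000184774398804 6.2083 [-2.   0.1  0.5]
0.01132618392867954 49.99894738197327 7.1083 [-0.36760121 -0.25235388 -4.63151987] [-0.05135243 -0.09463881 -0.03838601]
```

View pics/lift.png

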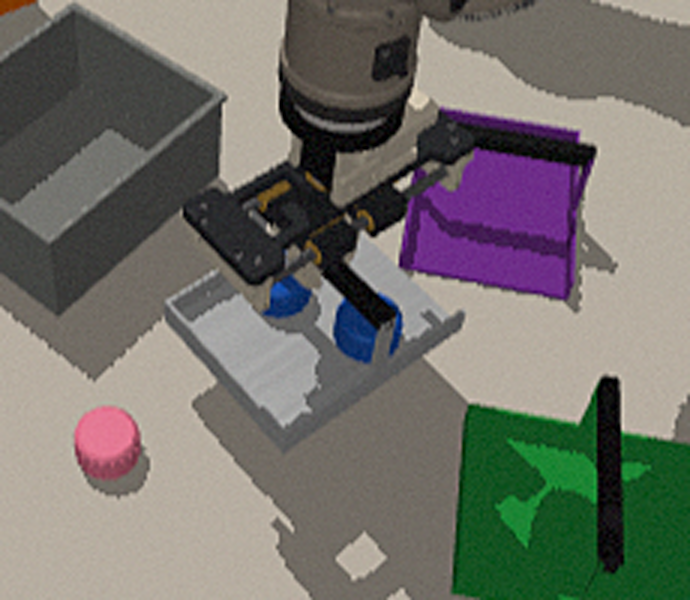

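The tray is lifted level, with both caps still on it (crop pixels (290,297) and (367,328)). Next I carry it over the grey tub and stop above the orange one at a small tilt.

```bash
python3 - <<'E'
from h import *
p=tcp(H+[0,0,.17])[0];bot.movel(p,.15)
q=pivot(0)[0];q[2]=p[2];bot.movel(q,.2)
bot.movel(pivot(0)[0],.1)
im=bot.get_image("scene");save(im,"over",(70,40,300,240),3)
s=bot.state();print(s["time"],s["opening"],s["force"])
W=world(im);pp=im["pixels"].astype(int)
o=(pp[...,0]>pp[...,2]+80)&(pp[...,0]>pp[...,1]+40)&(W[...,2]>.09)&(W[...,2]<.11)
print(cv2.minAreaRect(W[o][:,:2].astype(np.float32)))
E
```

```text
11.8333 0.011642428733883887 [ 0.19711182 -0.03304779 -4.28533031]
((0.4754294157028198, -0.2969117760658264), (0.18082813918590546, 0.20609775185585022), 83.51985931396484)
```

View pics/over.png

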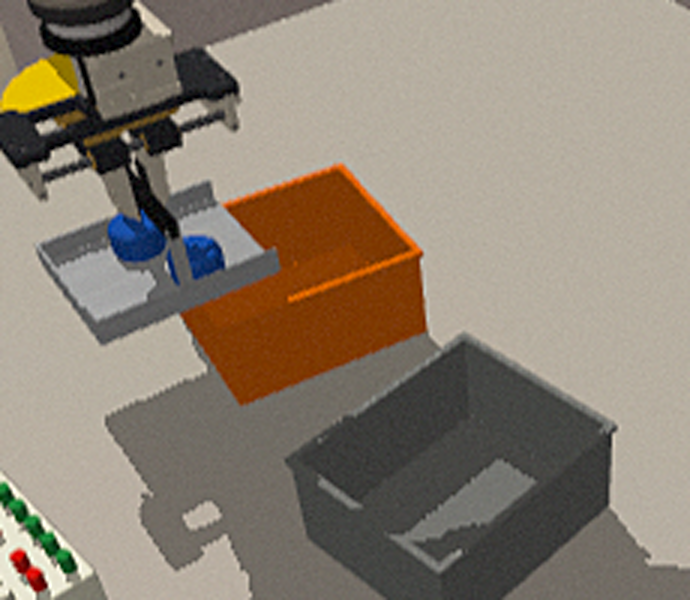

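The open edge of the tray is over the orange tub, the caps are in place and the tub has not moved. Now I tip it.

```bash
python3 - <<'E'
from h import *
for t in(8,15,22,30,38,46):
    p,R=pivot(t);bot.movel(p,.05,R)
bot.pause(.8)
im=bot.get_image("scene");save(im,"tip",(70,40,300,240),3);b=bot.get_image("top")
s=bot.state();print(s["time"],s["opening"],s["force"])
for im in(im,b):
  W=world(im);pp=im["pixels"].astype(int)
  bl=(pp[...,2]>pp[...,0]+60)&(W[...,1]<-.1)
  k,l,st,_=cv2.connectedComponentsWithStats(bl.astype(np.uint8))
  for i in range(1,k):
    if st[i,4]>12: print(st[i],W[l==i].mean(0).round(3))
E
```

```text
15.275 0.011821001472240304 [ 0.23910833  0.26661035 -3.43185239]
[172 123  16  12 135] [ 0.423 -0.319  0.031]
[392 204  18  17 224] [ 0.418 -0.319  0.033]
[367 208  19  15 210] [ 0.41  -0.255  0.034]
```

View pics/tip.png

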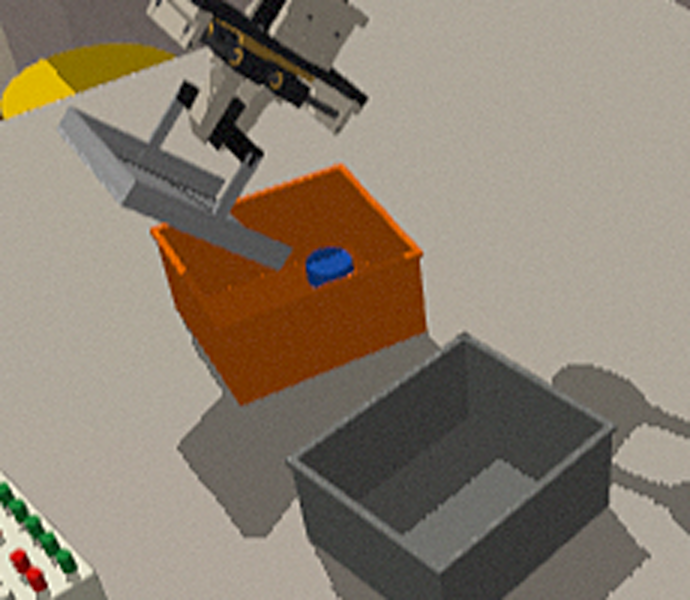

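Both caps are in the tub (top view (392,204) and (367,208), z≈0.03) and the tray is empty. I'll level the tray and return it to its spot.

```bash
python3 - <<'E'
from h import *
up=EDGE+[0,0,.05]
p,R=pivot(46,up);bot.movel(p,.1)
for t in(30,15,0):
    p,R=pivot(t,up);bot.movel(p,.08,R)
p=tcp(H+[0,0,.17])[0];bot.movel(p,.2)
bot.movel(tcp(H+[0,0,.02])[0],.12)
bot.pause(.2);f0=np.array(bot.state()["force"])
for d in np.arange(.016,-.0035,-.002):
    bot.movel(tcp(H+[0,0,d])[0],.02)
    f=np.array(bot.state()["force"])
    if f[2]-f0[2]>2: break
print(d,f0,f)
bot.gripper_to(.03);bot.pause(.2);bot.gripper_to(.09);bot.movel(tcp(H+[0,0,.13])[0],.1)
bot.goto_joints([0,*bot.state()["q"][1:]])
a=bot.get_image("scene");b=bot.get_image("top");save(a,"end",(90,80,440,360),2)
for im in(a,b):
  W=world(im);pp=im["pixels"].astype(int)
  m=(abs(W[...,0]-.47)<.08)&(abs(W[...,1]-.2825)<.1)&(W[...,2]>.065)&(W[...,2]<.13)
  P=W[m];print(len(P),cv2.minAreaRect(P[:,:2].astype(np.float32)),np.percentile(P[:,2],[50,98]))
  bl=(pp[...,2]>pp[...,0]+60)&(W[...,1]<-.1)
  k,l,st,_=cv2.connectedComponentsWithStats(bl.astype(np.uint8))
  for i in range(1,k):
    if st[i,4]>12: print(st[i],W[l==i].mean(0).round(3))
print(bot.state()["time"])
E
```

```text
-0.0020000000000000018 [ 0.22759676  0.22548234 -3.47507947] [-5.95383164 -3.05984527 12.37587819]
519 ((0.47260457277297974, 0.28333234786987305), (0.13636548817157745, 0.014459601603448391), 87.53677368164062) [0.08838046 0.09229102]
[172 123  16  12 135] [ 0.423 -0.319  0.031]
295 ((0.47314217686653137, 0.2858946919441223), (0.12884283065795898, 0.01250603049993515), 87.30011749267578) [0.09095653 0.09422168]
[392 204  19  17 244] [ 0.419 -0.321  0.034]
[367 208  19  15 210] [ 0.41  -0.255  0.034]
29.1333
```

View pics/end.png

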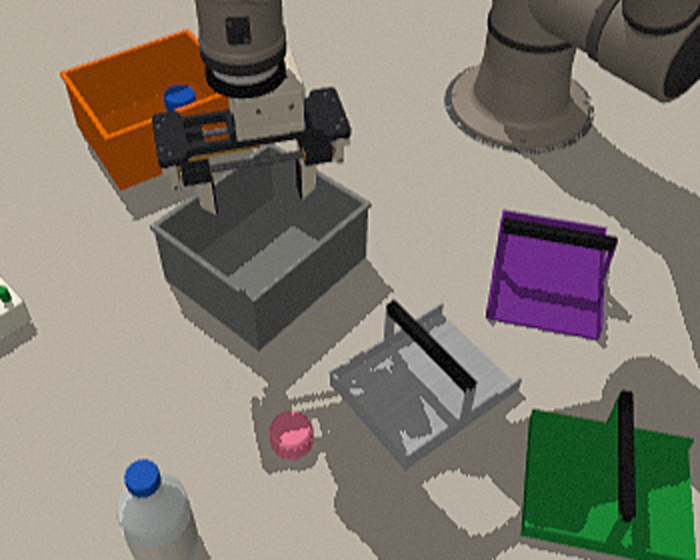

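The tray stands flat and empty at (430,385), released. The caps are in the orange tub and the gripper hovers clear of everything.

```bash
python3 -c "
from rig import bot
print(bot.hand_in())"
```

```text
the job is handed in; nothing more can be done
None
```

I tipped both blue caps into the orange tub, which stayed in place, set the empty steel tray back flat on the bench and released it, then handed the job in at about 29 s of the 64 s limit; the hand-in call returned no verdict.

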